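# Widen the can bay past its catch and restock it

### The arm

A 6-joint arm with a two-finger parallel gripper is mounted at the origin on the work surface. World frame = base frame: x ahead of the robot, y to its left, z up, the work surface at z = 0. Lengths are in mm, angles in rad, forces in N, time in s.
With the tool pointing down it reaches from about 375 to 750 mm from the base axis. Payload 9 kg.
Tool frame: the origin (TCP) lies midway between the tips of the shut fingers; the grasp point (between the pads) lies 19 mm behind it; x points along the fingers, z is the direction in which the jaws open and shut, and the axes are right-handed (so a half turn about x gives the same grasp; the last joint's range is limited). The gripper opens to 85 mm and grips with 20 to 120 N. Pads are 22 mm wide; open, the fingers measure 114 mm over their backs; the gripper's body (76 mm by 85 mm) begins 54 mm behind the grasp point. The pads swing forward as they close: fully open they stand 13 mm farther back than shut.
Start: joints at [-1.418, 0.104, 0.097, 1.564, 0, 1.353], TCP at [217.428, -559.251, 231.331] pointing down, gripper open.
Joint ranges: [-2.99, 2.99], [-0.84, 1.86], [-1.1, 1.16], [-1.84, 2.11], [-1.51, 1.56], [-3.14, 3.14]. Speed limits (rad/s): [2.22, 2.22, 2.57, 3.14, 3.14, 3.14].

### API

Orientations are given as a unit quaternion [w, x, y, z].
In Python, from plant import manip gives the robot as it stands.
- The arm moves only by the shell command python3 -m handwheel 'ROWS'. ROWS is JSON, a list of rows, each a list of 7 numbers: the opening, from 0 (shut) to 1 (fully open), then the shift along the world's x, y, z in m, then the turn, a rotation vector about the world's x, y, z in degrees. A call has exactly 5 rows; each row is the pose to reach, as a shift and turn from the pose commanded when the call began; what a row does not reach only later rows make up. A row lasts 1/10 s, in which the tool goes at most 50 mm and 8.59 degrees, less where a joint would pass 70% of its speed; a pose out of reach is approached as far as the arm can. A call with a gripper value outside its range is refused whole. The fingers move at their own pace and stop on an object; the grip force is fixed at half the most. Time passes only in rows, so rows that repeat a pose let the fingers close, or fill a call up. It gives the time, the measured TCP pose, the force and the opening at its end, in the units of the state.
- manip.get_state(): the state, without advancing time (a new reading comes with each control period).
- manip.read_camera(name): name is "side" or "top"; returns a dict with "frame" (384x512x3 uint8, red, green, blue), "depth" (384x512 float32, mm along the optical axis (not along the pixel's ray), 0 where there is no reading), "mtx" (3x3 intrinsics, pixels), "cam_to_world" (4x4, takes a point from camera to world coordinates). Camera axes: x right, y down, z forward; pixel columns grow to the right and rows downward; lengths in mm; the calibration is good to about 2 mm. A picture is of the moment at which its call begins.
- manip.close_job(): hands the job in, once; it reports no verdict.
The state is a dict: "clock": time; "joints": joint angles; "joint_vel": joint speeds; "joint_efforts": joint torques, N m; "tcp_pos": TCP position; "tool_rot": TCP orientation; "wrist_force": force on the tool from outside, world axes, zero at the start; "moment": the same for the moment, N m; "width": finger opening in mm.
Only numpy, scipy, OpenCV 4.12 (cv2) and the standard library are available. Lean on these libraries where they do the work, as an engineer would, in place of code of your own. Each camera call takes 0.05 s, during which the arm holds its last target. There are 200 camera calls.

### The job

Widen the bay on the yellow shelf: slide the blue divider by its red grip along the rail, away from the bay's wire end guard. A hidden bump in the rail stops it part-way, so feel for it, lift the divider over it there, let it down again and carry on, without forcing anything, until it sits fully down against the end of its travel. Then set the red can upright on the shelf in the widened bay, without dropping it and without disturbing the other goods, and let go of everything.

Things in the scene. Friction and masses are not known exactly. Their poses are not given: they have to be found in the camera images.
- rack: Yellow steel shelf section, fixed, 250 mm deep (its x) by 370 mm long (its y), deck top 30 mm above the table. Origin at the centre of its underside, on the table; x points from the aluminium rail across the deck to the rear wire guard, y along the rail, z up. Wire guards (6 mm wire, top 85 mm above the table) stand at y = -178 and +178 mm and along the rear at x = +115 mm.
- bay (a point): Point on the deck top in the middle of the widened bay (rack x = 25, y = -90, z = 30 mm). The bay is the deck between the end guard at rack y = -178 mm and the divider, from the rail's inner face (x = -63 mm) to the rear guard: at most 56 mm wide at first, 170 mm once the divider is at its end of travel (panel at y = -5 mm).
- track: Closed aluminium rail on the rack's near edge: 44 wide, 360 long, 42 mm high (top 72 mm above the table). Origin at the centre of its underside (rack x = -85, y = 0, z = 30 mm); axes as the rack's. In it, unseen, run the divider's 20 mm long foot, a bump, roof lips and an end stop, all rigid. The foot must never press on these with more than 40 N (a push of 10 N is enough to feel them).
- rail_mid (a point): Middle of the rail's top. The hidden bump is 12 mm long and 12 mm high; its place differs every time: the foot meets it at divider_slide = 12 to 60 mm. A roof inside lets the divider lift only 3 mm, but for a gap around the bump: from 8 mm before where the foot meets the bump to 40 mm beyond that point.
- rail_end (a point): Top of the rail at its +y end. How to pass the bump: slide until it is felt, lift 14 to 20 mm there, slide on 33 to 39 mm from where it was felt, let down fully (while raised, the edge of the roof stops it), then slide on to the end stop.
- divider: Blue plastic panel 6 mm thick (rack y), 190 mm long (rack x), top 95 mm above the table, with a red grip at its near end above the rail; 0.2 to 0.5 kg; the rail holds it upright, it only slides and lifts, and falls back by its weight when let go over flat floor. Origin at table height straight below the grip's centre when it is down; axes as the rack's.
- divider_grip (a point): Point on the red grip, 125 mm above the table when the divider is down, centred across the grip. The grip is a block 56 mm along rack x, 16 mm along rack y, its underside 95 mm and its top 140 mm above the table: pinch it from above along rack y.
- divider_slide (a joint): Travel of the divider along rack +y in m: 0 to 0.01 at first (narrow bay), 0.120 at the end stop. About 2 N of friction.
- divider_lift (a joint): Height of the divider above its lowered position in m: 0 fully down, 0.022 at most. Only its weight (4 N or so) holds it down.
- red_can: The can to put in the bay: red label with a white band and a red disc on its lid, 60 mm in diameter, 105 mm tall, about 0.38 kg. Origin at the centre of its underside. At first it stands on the table among two blue cans.
- blue_can_a: Blue-label can standing on the table, leave alone. 60 mm in diameter, 105 mm tall, about 0.38 kg. Origin at the centre of its underside.
- blue_can_b: Blue-label can standing on the table, leave alone. 60 mm in diameter, 105 mm tall, about 0.38 kg. Origin at the centre of its underside.
- rack_can_a: Blue-label can on the shelf's deck beyond the divider's travel, leave alone. 60 mm in diameter, 105 mm tall, about 0.38 kg. Origin at the centre of its underside.
- rack_can_b: Blue-label can on the shelf's deck beyond the divider's travel, leave alone. 60 mm in diameter, 105 mm tall, about 0.38 kg. Origin at the centre of its underside.
- jar: Green glass jar on the table, 72 mm in diameter, 120 mm tall, leave alone. Origin at the centre of its underside.
Not all that is in view belongs to the job. What is shaped like the red_can but orange or purple is not meant.

How it is judged (in metres and radians):
On the way, in this order (a step that is already met when the one before it is completed fails the run):
1. the divider is raised to clear the bump (value of joint divider_lift above 0.0115 m and value of joint divider_slide above 0.01 m), for 0.05 s.
2. the divider is fully down against the end of its travel, with the red can not yet in the bay (value of joint divider_slide above 0.114 m and value of joint divider_lift below 0.0025 m and not (x of red_can in the frame of rack between -0.045 and 0.095 m and y of red_can in the frame of rack between -0.16 and -0.02 m and z of red_can in the frame of rack between 0.026 and 0.035 m)), for 0.2 s.
At the end, for the whole second after the job is handed in: The divider is within 6 mm of its end stop and fully down (within 2.5 mm), and the red can stands upright (within 0.1 rad), at rest and released on the deck inside the widened bay (value of joint divider_slide above 0.114 m and value of joint divider_lift below 0.0025 m and velocity of joint divider_slide below 0.01 m/s and x of red_can in the frame of rack between -0.045 and 0.095 m and y of red_can in the frame of rack between -0.16 and -0.02 m and z of red_can in the frame of rack between 0.026 and 0.035 m and angle between red_can's own z axis and vertical below 0.1 rad and linear speed of red_can below 0.02 m/s); the robot touches nothing.
It fails at once if the divider's foot is forced against the inside of the rail (over 40 N) (contact force between divider and track above 40 N).
It fails at once if the red can is let go more than 20 mm above the shelf's deck (z of red_can in the frame of rack above 0.05 m and contact force between red_can and anything else below 0.05 N).
It fails at once if another can or the jar is shifted by more than 25 mm or tipped (distance of any of blue_can_a, blue_can_b, rack_can_a, rack_can_b, jar from where it was at the start of the episode above 0.025 m or angle between any of blue_can_a, blue_can_b, rack_can_a, rack_can_b, jar's own z axis and vertical above 0.35 rad).
It also fails if it takes over 58 s, if anything falls off the work surface, if the arm or the gripper's body presses on something with over 40 N, if the wrist force passes 120 N, or if a joint passes its speed limit or range.

## Working session

There is one attempt and no reset: what is moved stays moved. The work goes in short steps, Python scripts to look and compute and a shell command to move; the robot and the scene stay as the last step left them, time stands still between calls to the robot, and variables do not carry over. Pictures are saved under pics/ and viewed, about 8 in all and at most 12, crops included, and the job is handed in when it is done.

```bash
mkdir -p pics; ls; cat > h.py <<'E'
import numpy as np, cv2
from plant import manip
def cam(n):
    c=manip.read_camera(n); return c
def pts(c):
    d=c["depth"]; K=c["mtx"]; T=c["cam_to_world"]
    v,u=np.mgrid[:d.shape[0],:d.shape[1]]
    P=np.stack([(u-K[0,2])/K[0,0]*d,(v-K[1,2])/K[1,1]*d,d],-1)
    return P@T[:3,:3].T+T[:3,3]
E
python3 - <<'E'
from h import *
s=manip.get_state();print(s)
for n in("top","side"):
    c=cam(n);np.savez(n+"0.npz",**c);print(n,c["cam_to_world"].round(3),c["mtx"])
    cv2.imwrite(f"pics/{n}0.png",c["frame"][:,:,::-1])
E
```

```text
pics
{'clock': 0.0, 'joints': array([-1.41767771e+00,  1.04680179e-01,  9.64830086e-02,  1.56392543e+00,
       -2.45782949e-05,  1.35310276e+00]), 'joint_vel': array([-0.00210915,  0.00088363, -0.0017742 ,  0.00017036, -0.00061202,
       -0.00059576]), 'joint_efforts': array([ 3.11713129e-04, -5.56932378e+01,  5.03647006e+01,  1.68236217e-02,
       -2.94635247e-04, -5.79934181e-06]), 'tcp_pos': array([ 217.37599003, -558.87515867,  230.54109663]), 'tool_rot': array([ 0.58327642,  0.39959396,  0.58393048, -0.39892165]), 'wrist_force': array([-0.03720046, -0.29450414, -0.1254009 ]), 'moment': array([-0.03626647, -0.0373376 ,  0.0001922 ]), 'width': 85.4908905226215}
top [[ 2.300000e-02 -9.890000e-01  1.460000e-01  3.500280e+02]
 [-9.990000e-01 -2.600000e-02 -2.000000e-02  7.785500e+01]
 [ 2.400000e-02 -1.460000e-01 -9.890000e-01  1.122753e+03]
 [ 0.000000e+00  0.000000e+00  0.000000e+00  1.000000e+00]] [[393.77347425   0.         253.37966356]
 [  0.         393.77347425 190.24064851]
 [  0.           0.           1.        ]]
side [[-9.99000e-01 -2.30000e-02  4.90000e-02  4.60650e+02]
 [-5.30000e-02  6.07000e-01 -7.93000e-01  8.65534e+02]
 [-1.20000e-02 -7.95000e-01 -6.07000e-01  7.21896e+02]
 [ 0.00000e+00  0.00000e+00  0.00000e+00  1.00000e+00]] [[395.20171657   0.         251.95631767]
 [  0.         395.20171657 183.87971487]
 [  0.           0.           1.        ]]
```

View pics/top0.png

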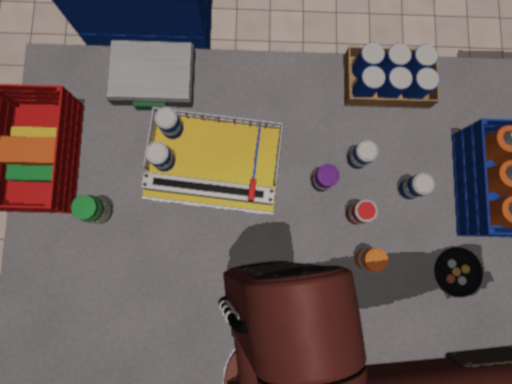

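View pics/side0.png

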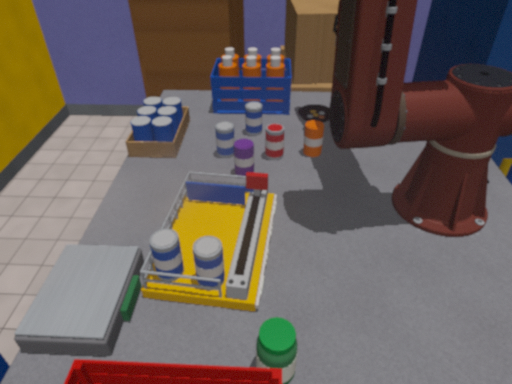

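The top view shows the rack around (213,160), with its rail nearest the robot. The divider's red grip is at (252,190), the red can's lid at (365,211), and purple, orange and two blue cans stand close to it. The divider has to slide to the left in the image, roughly world +y.

```bash
python3 - <<'E'
from h import *
for n in("top","side"):
    c=dict(np.load(n+"0.npz"));P=pts(c);hsv=cv2.cvtColor(c["frame"],cv2.COLOR_RGB2HSV);H,S,V=[hsv[...,i].astype(int) for i in range(3)]
    red=((H<6)|(H>174))&(S>150)&(V>90)
    if n=="top": print(c["frame"][190,252],hsv[190,252],c["frame"][211,366],hsv[211,366])
    for nm,m in(("red",red),("yel",(H>20)&(H<32)&(S>150)),("purple",(H>130)&(H<160)&(S>100)),("orange",(H>6)&(H<16)&(S>150)),("green",(H>50)&(H<80)&(S>150)),("blue",(H>105)&(H<125)&(S>120)),("white",(S<40)&(V>170))):
        k,l,st,ce=cv2.connectedComponentsWithStats(m.astype(np.uint8))
        for i in range(1,k):
            if st[i,4]<25: continue
            q=P[l==i]; q=q[np.abs(q[:,0]-500)<400]; 
            if len(q)<20 or q[:,2].max()>200: continue
            zt=np.percentile(q[:,2],90); t=q[q[:,2]>zt-8]
            print(n,nm,ce[i].round(),st[i,4],"zt",zt.round(),"topc",((t.max(0)+t.min(0))/2).round(1),"ext",np.ptp(t,axis=0).round())
    if n=="top":
        # rail: points at z 66..78
        m=(np.abs(P[...,2]-72)<5)&(P[...,0]>380)&(P[...,0]<620)&(P[...,1]>-60)&(P[...,1]<400)&(S<60)
        k,l,st,ce=cv2.connectedComponentsWithStats(m.astype(np.uint8));i=1+st[1:,4].argmax()
        print("rail",cv2.minAreaRect(P[l==i][:,:2].astype(np.float32)),P[l==i].mean(0),st[i])
        m=(np.abs(P[...,2]-30)<6)&(H>20)&(H<32)&(S>150)
        print("deck",cv2.minAreaRect(P[m][:,:2].astype(np.float32)))
        m=(P[...,2]>85)&(P[...,2]<150)&(P[...,0]>380)&(P[...,0]<700)&(P[...,1]>-20)&(P[...,1]<120)
        q=P[m];print("divider",len(q),cv2.minAreaRect(q[:,:2].astype(np.float32)));q=q[q[:,2]>130];print("grip",q.mean(0),q.min(0),q.max(0))
E
```

```text
[177  63  59] [  1 170 177] [176  60  56] [  1 174 176]
top red [26. 91.] 31 zt 115.0 topc [752.7 667.7 112. ] ext [ 3. 40. 10.]
top red [ 27. 100.] 45 zt 49.0 topc [751.6 700.2  46.7] ext [ 3. 49. 11.]
top red [251. 190.] 111 zt 141.0 topc [497.3  62.4 140.2] ext [54. 13.  7.]
top orange [ 35. 126.] 25 zt 7.0 topc [687.1 691.9   4.5] ext [ 3. 69.  6.]
top blue [173. 128.] 32 zt 121.0 topc [664.6 276.4 119.6] ext [26. 33. 10.]
top blue [357. 158.] 30 zt 90.0 topc [ 603.4 -227.9   87.7] ext [35. 28. 11.]
top blue [411. 187.] 48 zt 90.0 topc [ 526.2 -370.5   87.8] ext [44. 18. 11.]
top blue [402. 191.] 34 zt 32.0 topc [ 520.8 -370.    29.5] ext [35. 16. 10.]
top white [157. 152.] 159 zt 138.0 topc [588.4 308.6 136. ] ext [38. 36.  9.]
top white [265. 194.] 130 zt 74.0 topc [495.9  27.2  71.4] ext [39. 49.  9.]
top white [160. 199.] 33 zt 27.0 topc [479.3 313.8  26.9] ext [ 9. 59. 10.]
top white [192. 203.] 33 zt 28.0 topc [471.8 223.   25.3] ext [ 6. 61.  9.]
rail ((512.7737426757812, 214.40240478515625), (288.3809509277344, 44.32889938354492), 84.31481170654297) [512.36918808 214.1977
[... 638 characters left out ...]
 purple [245. 170.] 53 zt 31.0 topc [ 539.  -116.5   27.8] ext [36. 21. 10.]
side blue [263.  62.] 34 zt 147.0 topc [ 504.5 -726.3  146.7] ext [12.  9. 11.]
side blue [154. 115.] 35 zt 102.0 topc [ 862.7 -328.4  100.6] ext [31. 34.  9.]
side blue [254. 129.] 57 zt 31.0 topc [ 528.9 -369.4   28.6] ext [46. 19. 10.]
side blue [227. 136.] 43 zt 85.0 topc [ 606.8 -223.5   83. ] ext [34. 25. 10.]
side blue [207. 264.] 90 zt 117.0 topc [586.  335.3 114.8] ext [38. 10. 12.]
side blue [177. 270.] 48 zt 63.0 topc [663.6 309.8  61.5] ext [20. 22. 11.]
side blue [208. 283.] 50 zt 56.0 topc [589.7 337.   53.6] ext [34.  6. 10.]
side white [235. 254.] 47 zt 74.0 topc [535.9 273.5  72.6] ext [ 8. 70.  5.]
```

```bash
cat >> h.py <<'E'
def ray(c,u,v,z):
    K=c["mtx"];T=c["cam_to_world"];d=T[:3,:3]@np.array([(u-K[0,2])/K[0,0],(v-K[1,2])/K[1,1],1.]);o=T[:3,3]
    return o+d*(z-o[2])/d[2]
def yaw():
    from scipy.spatial.transform import Rotation as R
    s=manip.get_state();w,x,y,z=s["tool_rot"];m=R.from_quat([x,y,z,w]).as_matrix();return s,m
E
python3 - <<'E'
from h import *
c=dict(np.load("top0.npz"));P=pts(c);hsv=cv2.cvtColor(c["frame"],cv2.COLOR_RGB2HSV);H,S,V=[hsv[...,i].astype(int) for i in range(3)]
m=(np.abs(P[...,2]-72)<6)&(P[...,0]>440)&(P[...,0]<580)&(P[...,1]>-10)&(P[...,1]<400)&(S<70)
q=P[m][:,:2];vx,vy,a,b=cv2.fitLine(q.astype(np.float32),cv2.DIST_HUBER,0,.01,.01).ravel();print("rail dir",vx,vy,np.degrees(np.arctan2(-vx,vy)),a,b)
u=np.array([vx,vy]);u*=np.sign(vy);t=(q-[a,b])@u;n=(q-[a,b])@[u[1],-u[0]];print("along",t.min(),t.max(),"across",np.percentile(n,[1,99]));
ctr=np.array([a,b])+u*(t.min()+t.max())/2;print("rail mid",ctr)
for nm,m,z in(("redlid",((H<6)|(H>174))&(S>130),105),("purple",(H>130)&(H<160)&(S>80),105),("orange",(H>6)&(H<16)&(S>130),105),("green",(H>50)&(H<80)&(S>130),120),("white",(S<50)&(V>150),105)):
    k,l,st,ce=cv2.connectedComponentsWithStats(m.astype(np.uint8))
    for i in range(1,k):
        if st[i,4]>60 and 100<ce[i][1]<290 and 60<ce[i][0]<445: print(nm,ce[i].round(1),st[i],ray(c,*ce[i],z).round(), np.median(P[l==i],0).round())
s,M=yaw();print(M.round(3))
o=c["frame"][130:300,230:450,::-1];cv2.imwrite("pics/crop.png",cv2.resize(o,None,fx=3.5,fy=3.5,interpolation=cv2.INTER_CUBIC))
E
```

```text
rail dir 0.10168395 0.9948168 -5.8361473 509.6849 186.06186
along -187.1381418030336 173.19655796283345 across [-21.40966635  33.95990063]
rail mid [508.97608834 179.12719836]
redlid [251.6 190.1] [248 179   8  22 118] [501.  62. 105.] [496.  62. 140.]
redlid [366.2 210.2] [358 202  17  17 224] [ 456. -239.  105.] [ 456. -238.  105.]
purple [326.7 175.5] [315 164  24  24 431] [ 545. -136.  105.] [ 545. -136.  105.]
orange [374.2 259.5] [361 248  27  24 491] [ 329. -257.  105.] [ 329. -256.  105.]
white [165.1 117. ] [156 108  20  19 300] [692. 297. 105.] [682. 291. 136.]
white [367.1 150.2] [358 141  19  19 282] [ 617. -244.  105.] [ 617. -244.  105.]
white [156.1 152. ] [146 142  21  21 348] [596. 316. 105.] [588. 309. 135.]
white [193.3 185.7] [142 173 107  27 801] [508. 214. 105.] [516. 219.  72.]
white [424.  183.1] [415 174  19  19 278] [ 532. -394.  105.] [ 531. -394.  105.]
white [265.2 194.7] [254 186  21  18 207] [490.  26. 105.] [493.  22.  72.]
white [206.8 205.1] [142 196 131  18 351] [458. 177. 105.] [467. 184.  26.]
[[-0.     0.932  0.362]
 [ 0.001  0.362 -0.932]
 [-1.     0.    -0.001]]
```

View pics/crop.png

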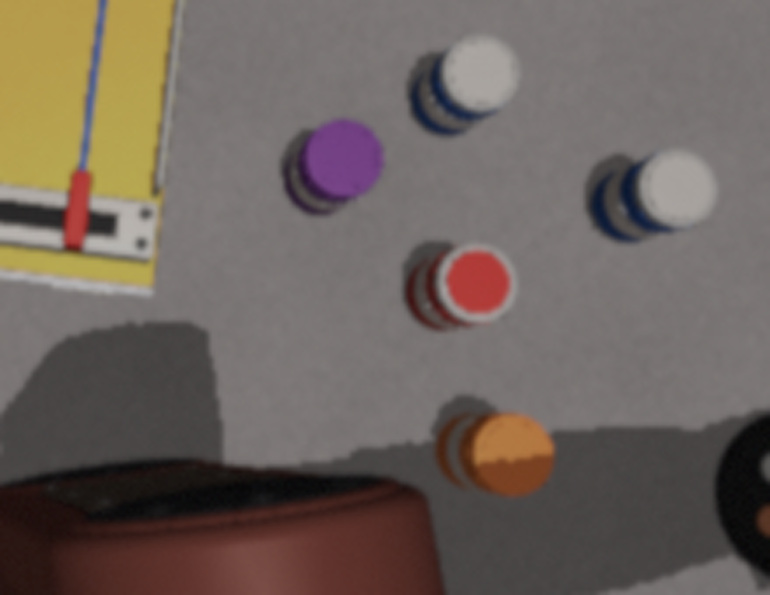

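The sizes check out: the rail is 360 mm long and the lids read z=105. The grip is at (497,62), giving a slide of about 7 mm. The rack yaw is -5.8°. I'm moving above the grip now.

```bash

python3 -m handwheel '[[1,0.014,0.031,0,0,0,7.65],[1,0.028,0.062,0,0,0,15.3],[1,0.042,0.093,0,0,0,22.95],[1,0.056,0.124,0,0,0,30.6],[1,0.07,0.155,0,0,0,38.25]]'
python3 -m handwheel '[[1,0.014,0.031,0,0,0,7.65],[1,0.028,0.062,0,0,0,15.3],[1,0.042,0.093,0,0,0,22.95],[1,0.056,0.124,0,0,0,30.6],[1,0.07,0.155,0,0,0,38.25]]'
python3 -c "
from h import *
print(manip.get_state()['joints'])"
```

```text
clock: 0.6
tcp_pos: [287.7, -402.8, 230.9]
tool_rot: [0.683, 0.184, 0.683, -0.184]
wrist_force: [0.1, -0.2, 0.5]
width: 85.5
clock: 1.1
tcp_pos: [357.7, -247.9, 231.1]
tool_rot: [0.705, -0.05, 0.705, 0.05]
wrist_force: [0.8, -0.6, 0.2]
width: 85.6
[-9.08499748e-01 -4.04991033e-01 -3.65975365e-01  1.61001904e+00
  1.33299938e-04  5.21871307e-01]
```

```bash

python3 -m handwheel '[[1,0.014,0.031,0,0,0,7.65],[1,0.028,0.062,0,0,0,15.3],[1,0.042,0.093,0,0,0,22.95],[1,0.056,0.124,0,0,0,30.6],[1,0.07,0.155,0,0,0,38.25]]'
python3 -m handwheel '[[0.5,0.014,0.031,0,0,0,7.65],[0.5,0.028,0.062,-0.02,0,0,15.3],[0.5,0.042,0.093,-0.04,0,0,22.95],[0.5,0.056,0.124,-0.05,0,0,30.6],[0.5,0.07,0.155,-0.05,0,0,38.25]]'
python3 - <<'E'
from h import *
s,M=yaw();print(s['joints'],M.round(3),np.degrees(np.arctan2(M[1,2],M[0,2])))
for n in("side","top"):
    c=cam(n);cv2.imwrite(f"pics/{n}1.png",c["frame"][100:290,100:400,::-1].repeat(2,0).repeat(2,1))
E
```

```text
clock: 1.6
tcp_pos: [427.7, -92.8, 231.1]
tool_rot: [0.65, -0.278, 0.65, 0.278]
wrist_force: [0.1, -1.3, 0.3]
width: 85.7
clock: 2.1
tcp_pos: [496.7, 62.4, 179.1]
tool_rot: [0.522, -0.475, 0.524, 0.477]
wrist_force: [0.4, -0.3, 0.8]
width: 42.7
[-1.36947438e-01 -2.01580849e-01 -2.93877000e-01  1.48154458e+00
  4.88805476e-05 -4.21933506e-02] [[-0.003 -0.996  0.095]
 [ 0.     0.095  0.996]
 [-1.     0.003  0.   ]] 84.57097100826552
```

View pics/side1.png

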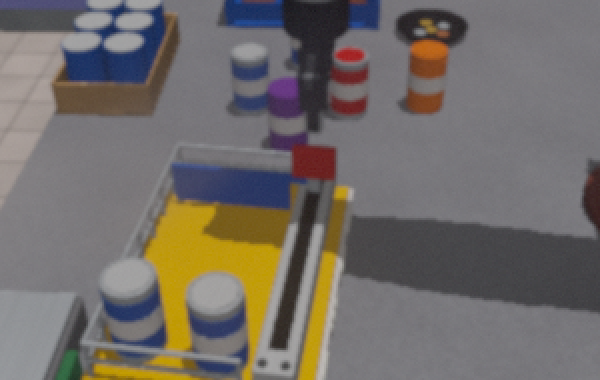

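The side crop shows the fingers right above the red grip at about (314,150). Next I go down 73 mm and pinch it.

```bash

python3 -m handwheel '[[0.5,0,0,-0.02,0,0,0],[0.5,0,0,-0.04,0,0,0],[0.5,0,0,-0.06,0,0,0],[0.5,0,0,-0.07,0,0,0],[0.5,0,0,-0.073,0,0,0]]'
python3 -m handwheel '[[0,0,0,0,0,0,0],[0,0,0,0,0,0,0],[0,0,0,0,0,0,0],[0,0,0,0,0,0,0],[0,0,0,0,0,0,0]]'
```

```text
clock: 2.7
tcp_pos: [496.6, 60.5, 107.2]
tool_rot: [0.524, -0.474, 0.525, 0.475]
wrist_force: [-0.7, -0.4, -0.5]
width: 42.4
clock: 3.2
tcp_pos: [498.0, 60.6, 109.4]
tool_rot: [0.525, -0.475, 0.524, 0.474]
wrist_force: [-1.8, -0.3, 6.3]
width: 15.4
```

```bash
cat > chk.py <<'E'
import sys
from h import *
s=manip.get_state();f=s["wrist_force"];u=np.array([.1017,.9948,0]);d=s["tcp_pos"]-[498,60.6,109.4]
print("CHK along %.1f across %.1f z %.1f  f_along %.1f f_z %.1f w %.1f"%(d@u,d@[.9948,-.1017,0],s["tcp_pos"][2],f@u,f[2],s["width"]))
sys.exit(abs(f@u)>float(sys.argv[1]))
E
python3 -m handwheel '[[0,0.0001,0.001,0,0,0,0],[0,0.0002,0.002,0,0,0,0],[0,0.0003,0.003,0,0,0,0],[0,0.0004,0.004,0,0,0,0],[0,0.0005,0.005,0,0,0,0]]' >/dev/null; python3 chk.py 7 && python3 -m handwheel '[[0,0.0001,0.001,0,0,0,0],[0,0.0002,0.002,0,0,0,0],[0,0.0003,0.003,0,0,0,0],[0,0.0004,0.004,0,0,0,0],[0,0.0005,0.005,0,0,0,0]]' >/dev/null; python3 chk.py 7
```

```text
CHK along 4.8 across 0.0 z 109.4  f_along -1.9 f_z 5.9 w 15.4
CHK along 4.8 across 0.0 z 109.4  f_along -1.9 f_z 5.9 w 15.4False
False
```

```bash
sed -i 's/sys.exit(/sys.exit(int(/; s/\[1\]))$/[1])))/' chk.py
python3 -m handwheel '[[0,0.0001,0.001,0,0,0,0],[0,0.0002,0.002,0,0,0,0],[0,0.0003,0.003,0,0,0,0],[0,0.0004,0.004,0,0,0,0],[0,0.0005,0.005,0,0,0,0]]' >/dev/null; python3 chk.py 6 && python3 -m handwheel '[[0,0.0001,0.001,0,0,0,0],[0,0.0002,0.002,0,0,0,0],[0,0.0003,0.003,0,0,0,0],[0,0.0004,0.004,0,0,0,0],[0,0.0005,0.005,0,0,0,0]]' >/dev/null && python3 chk.py 6 && python3 -m handwheel '[[0,0.0001,0.001,0,0,0,0],[0,0.0002,0.002,0,0,0,0],[0,0.0003,0.003,0,0,0,0],[0,0.0004,0.004,0,0,0,0],[0,0.0005,0.005,0,0,0,0]]' >/dev/null && python3 chk.py 6
```

```text
CHK along 9.9 across -0.0 z 109.4  f_along -1.0 f_z 6.4 w 15.4
CHK along 14.9 across -0.0 z 109.4  f_along -1.4 f_z 6.6 w 14.9
CHK along 20.0 across -0.0 z 109.4  f_along -0.4 f_z 5.9 w 15.3
```

```bash

python3 -m handwheel '[[0,0.0001,0.001,0,0,0,0],[0,0.0002,0.002,0,0,0,0],[0,0.0003,0.003,0,0,0,0],[0,0.0004,0.004,0,0,0,0],[0,0.0005,0.005,0,0,0,0]]' >/dev/null; python3 chk.py 6 && python3 -m handwheel '[[0,0.0001,0.001,0,0,0,0],[0,0.0002,0.002,0,0,0,0],[0,0.0003,0.003,0,0,0,0],[0,0.0004,0.004,0,0,0,0],[0,0.0005,0.005,0,0,0,0]]' >/dev/null && python3 chk.py 6 && python3 -m handwheel '[[0,0.0001,0.001,0,0,0,0],[0,0.0002,0.002,0,0,0,0],[0,0.0003,0.003,0,0,0,0],[0,0.0004,0.004,0,0,0,0],[0,0.0005,0.005,0,0,0,0]]' >/dev/null && python3 chk.py 6 && python3 -m handwheel '[[0,0.0001,0.001,0,0,0,0],[0,0.0002,0.002,0,0,0,0],[0,0.0003,0.003,0,0,0,0],[0,0.0004,0.004,0,0,0,0],[0,0.0005,0.005,0,0,0,0]]' >/dev/null && python3 chk.py 6
```

```text
CHK along 25.0 across -0.0 z 109.5  f_along -1.5 f_z 6.6 w 14.7
CHK along 28.7 across -0.0 z 109.5  f_along -10.8 f_z 7.4 w 15.1
```

Bump felt at 28.7 mm along (10.8 N). I'll back off slightly and lift.

```bash

python3 -m handwheel '[[0,-0.0001,-0.001,0,0,0,0],[0,-0.0002,-0.002,0.001,0,0,0],[0,-0.0002,-0.002,0.002,0,0,0],[0,-0.0002,-0.002,0.003,0,0,0],[0,-0.0002,-0.002,0.004,0,0,0]]' >/dev/null; python3 chk.py 6 && python3 -m handwheel '[[0,0,0,0.002,0,0,0],[0,0,0,0.004,0,0,0],[0,0,0,0.006,0,0,0],[0,0,0,0.008,0,0,0],[0,0,0,0.009,0,0,0]]' >/dev/null; python3 chk.py 6
```

```text
CHK along 28.1 across -0.6 z 112.1  f_along -2.3 f_z -6.3 w 15.2
CHK along 28.3 across -0.6 z 121.6  f_along -1.1 f_z -4.7 w 15.1
```

```bash

python3 -m handwheel '[[0,0,0,0.0015,0,0,0],[0,0,0,0.003,0,0,0],[0,0,0,0.0045,0,0,0],[0,0,0,0.005,0,0,0],[0,0,0,0.005,0,0,0]]' >/dev/null; python3 chk.py 6 && python3 -m handwheel '[[0,0.0002,0.002,0,0,0,0],[0,0.0004,0.004,0,0,0,0],[0,0.0006,0.006,0,0,0,0],[0,0.0008,0.008,0,0,0,0],[0,0.001,0.009,0,0,0,0]]' >/dev/null; python3 chk.py 6 && python3 -m handwheel '[[0,0.0002,0.002,0,0,0,0],[0,0.0004,0.004,0,0,0,0],[0,0.0006,0.006,0,0,0,0],[0,0.0008,0.008,0,0,0,0],[0,0.001,0.009,0,0,0,0]]' >/dev/null; python3 chk.py 6
```

```text
CHK along 28.3 across -0.6 z 126.5  f_along -0.7 f_z -3.9 w 15.2
CHK along 37.5 across -0.6 z 126.3  f_along -1.7 f_z -4.3 w 14.9
CHK along 46.5 across -0.5 z 126.3  f_along -1.3 f_z -4.0 w 15.0
```

```bash

python3 -m handwheel '[[0,0.0002,0.002,0,0,0,0],[0,0.0004,0.004,0,0,0,0],[0,0.0006,0.006,0,0,0,0],[0,0.0008,0.008,0,0,0,0],[0,0.001,0.009,0,0,0,0]]' >/dev/null; python3 chk.py 6 && python3 -m handwheel '[[0,0.0002,0.002,0,0,0,0],[0,0.0004,0.004,0,0,0,0],[0,0.0006,0.006,0,0,0,0],[0,0.0008,0.008,0,0,0,0],[0,0.001,0.009,0,0,0,0]]' >/dev/null; python3 chk.py 6 && python3 -m handwheel '[[0,0,0,-0.003,0,0,0],[0,0,0,-0.006,0,0,0],[0,0,0,-0.008,0,0,0],[0,0,0,-0.010,0,0,0],[0,0,0,-0.012,0,0,0]]' >/dev/null; python3 chk.py 6
```

```text
CHK along 55.6 across -0.5 z 126.3  f_along -1.6 f_z -4.4 w 15.0
CHK along 64.7 across -0.4 z 126.3  f_along -1.0 f_z -3.2 w 15.3
CHK along 64.6 across -0.4 z 114.1  f_along 1.0 f_z -4.5 w 15.2
```

```bash

python3 -m handwheel '[[0,0,0,-0.001,0,0,0],[0,0,0,-0.002,0,0,0],[0,0,0,-0.003,0,0,0],[0,0,0,-0.004,0,0,0],[0,0,0,-0.005,0,0,0]]' >/dev/null; python3 chk.py 6 && python3 -m handwheel '[[0,0.0002,0.002,0,0,0,0],[0,0.0004,0.004,0,0,0,0],[0,0.0006,0.006,0,0,0,0],[0,0.0008,0.008,0,0,0,0],[0,0.001,0.009,0,0,0,0]]' >/dev/null; python3 chk.py 6 
```

```text
CHK along 64.5 across -0.3 z 109.4  f_along 0.4 f_z 6.5 w 15.5
CHK along 73.7 across -0.2 z 109.5  f_along -1.2 f_z 0.6 w 15.0
```

```bash

python3 -m handwheel '[[0,0.0002,0.002,0,0,0,0],[0,0.0004,0.004,0,0,0,0],[0,0.0006,0.006,0,0,0,0],[0,0.0008,0.008,0,0,0,0],[0,0.001,0.010,0,0,0,0]]' >/dev/null; python3 chk.py 6 && python3 -m handwheel '[[0,0.0002,0.002,0,0,0,0],[0,0.0004,0.004,0,0,0,0],[0,0.0006,0.006,0,0,0,0],[0,0.0008,0.008,0,0,0,0],[0,0.001,0.010,0,0,0,0]]' >/dev/null && python3 chk.py 6 && python3 -m handwheel '[[0,0.0002,0.002,0,0,0,0],[0,0.0004,0.004,0,0,0,0],[0,0.0006,0.006,0,0,0,0],[0,0.0008,0.007,0,0,0,0],[0,0.001,0.008,0,0,0,0]]' >/dev/null && python3 chk.py 6  && python3 -m handwheel '[[0,0.0001,0.001,0,0,0,0],[0,0.0002,0.002,0,0,0,0],[0,0.0003,0.003,0,0,0,0],[0,0.0004,0.004,0,0,0,0],[0,0.0005,0.005,0,0,0,0]]' >/dev/null && python3 chk.py 6  && python3 -m handwheel '[[0,0.0001,0.001,0,0,0,0],[0,0.0002,0.002,0,0,0,0],[0,0.0003,0.003,0,0,0,0],[0,0.0004,0.004,0,0,0,0],[0,0.0005,0.005,0,0,0,0]]' >/dev/null && python3 chk.py 6
```

```text
CHK along 83.7 across -0.2 z 109.5  f_along -1.7 f_z 2.3 w 15.1
CHK along 93.8 across -0.2 z 109.5  f_along -2.5 f_z 4.2 w 15.1
CHK along 101.8 across -0.1 z 109.4  f_along -1.2 f_z 6.0 w 15.2
CHK along 106.8 across -0.1 z 109.4  f_along -1.0 f_z 5.1 w 15.3
CHK along 111.8 across -0.2 z 109.5  f_along -1.2 f_z 5.0 w 14.8
```

```bash

python3 -m handwheel '[[0,0.0001,0.001,0,0,0,0],[0,0.0002,0.002,0,0,0,0],[0,0.0003,0.003,0,0,0,0],[0,0.0004,0.004,0,0,0,0],[0,0.0005,0.005,0,0,0,0]]' >/dev/null; python3 chk.py 6  && python3 -m handwheel '[[0,0.0001,0.001,0,0,0,0],[0,0.0002,0.002,0,0,0,0],[0,0.0003,0.003,0,0,0,0],[0,0.0004,0.004,0,0,0,0],[0,0.0005,0.005,0,0,0,0]]' >/dev/null && python3 chk.py 6
```

```text
CHK along 115.3 across -0.2 z 109.5  f_along -12.6 f_z 8.2 w 15.1
```

The end stop was felt at 115.3 mm along. From here I relax, open, retreat upward and look.

```bash

python3 -m handwheel '[[0,-0.0001,-0.001,0,0,0,0],[0,-0.0001,-0.001,0,0,0,0],[0.5,-0.0001,-0.001,0,0,0,0],[0.5,-0.0001,-0.001,0,0,0,0],[0.5,-0.0001,-0.001,0,0,0,0]]'
python3 chk.py 9 && python3 -m handwheel '[[0.5,0,0,0.01,0,0,0],[0.5,0,0,0.03,0,0,0],[0.5,0,0,0.06,0,0,0],[0.5,0,0,0.08,0,0,0],[0.5,0,0,0.1,0,0,0]]'
python3 - <<'E'
from h import *
for n in("top","side"):
    c=cam(n);P=pts(c);hsv=cv2.cvtColor(c["frame"],cv2.COLOR_RGB2HSV);H,S,V=[hsv[...,i].astype(int) for i in range(3)]
    m=((H<6)|(H>174))&(S>130);k,l,st,ce=cv2.connectedComponentsWithStats(m.astype(np.uint8))
    for i in range(1,k):
        if st[i,4]>40 and 90<ce[i][1]<290 and 60<ce[i][0]<445: print(n,ce[i].round(1),st[i],np.median(P[l==i],0).round(), P[l==i].max(0).round())
    cv2.imwrite(f"pics/{n}2.png",c["frame"][100:290,100:400,::-1].repeat(2,0).repeat(2,1))
E
```

```text
clock: 14.7
tcp_pos: [509.5, 176.0, 109.0]
tool_rot: [0.524, -0.474, 0.524, 0.475]
wrist_force: [-0.4, -0.1, -0.3]
width: 42.4
CHK along 115.9 across -0.3 z 109.0  f_along -0.1 f_z -0.3 w 42.4
clock: 15.2
tcp_pos: [509.8, 175.9, 211.3]
tool_rot: [0.525, -0.474, 0.524, 0.474]
wrist_force: [0.2, 0.3, 0.0]
width: 43.0
top [171.  229.7] [  115    72   122   312 17267] [368. 168. 690.] [ 553.  225. 1123.]
top [366.2 210.2] [358 202  17  17 223] [ 456. -238.  106.] [ 477.   78. 1123.]
side [274.8 127.1] [268 124  14   7  71] [ 454. -234.  107.] [475. 866. 722.]
side [274.4 137.9] [267 135  16   7  82] [ 454. -211.   82.] [478. 866. 722.]
side [274.1 152.9] [266 150  17   7  86] [ 455. -212.   25.] [481. 866. 722.]
side [250.2 209.7] [239 201  23  18 361] [506. 182. 124.] [535. 866. 722.]
```

View pics/side2.png

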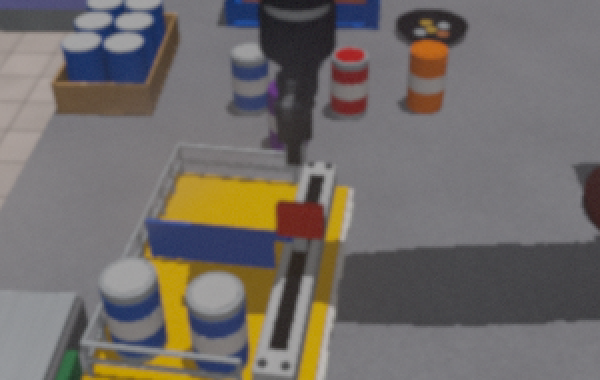

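The crop shows the divider at the far end and standing level, with its grip at (300,218), and the bay is open. I'm moving above the red can at (456,-239), with the gripper fully open.

```bash

python3 -m handwheel '[[1,-0.005,-0.035,0,0,0,0],[1,-0.01,-0.075,0,0,0,0],[1,-0.016,-0.118,0,0,0,0],[1,-0.022,-0.161,0,0,0,0],[1,-0.027,-0.204,0,0,0,0]]'
python3 -m handwheel '[[1,-0.005,-0.043,0,0,0,0],[1,-0.011,-0.086,0,0,0,0],[1,-0.017,-0.129,0,0,0,0],[1,-0.023,-0.172,0,0,0,0],[1,-0.027,-0.211,0,0,0,0]]'
python3 -m handwheel '[[1,0,0,-0.02,0,0,0],[1,0,0,-0.04,0,0,0],[1,0,0,-0.06,0,0,0],[1,0,0,-0.07,0,0,0],[1,0,0,-0.07,0,0,0]]'
python3 - <<'E'
from h import *
c=cam("side");cv2.imwrite("pics/side3.png",c["frame"][40:200,170:370,::-1].repeat(3,0).repeat(3,1))
s=manip.get_state();print(s["tcp_pos"],s["joints"])
E
```

```text
clock: 15.8
tcp_pos: [481.9, -29.6, 208.8]
tool_rot: [0.524, -0.474, 0.524, 0.475]
wrist_force: [1.2, 0.0, 0.1]
width: 85.5
clock: 16.3
tcp_pos: [454.8, -241.0, 208.8]
tool_rot: [0.525, -0.474, 0.525, 0.474]
wrist_force: [1.5, 0.5, -0.2]
width: 85.3
clock: 16.8
tcp_pos: [454.8, -238.4, 137.6]
tool_rot: [0.524, -0.473, 0.524, 0.475]
wrist_force: [-1.3, -0.2, -0.3]
width: 85.5
[ 455.3565274  -238.84470912  138.98599904] [-7.37947843e-01 -1.55342172e-01 -3.25461778e-01  1.40180897e+00
  1.35996154e-04 -6.37712937e-01]
```

View pics/side3.png

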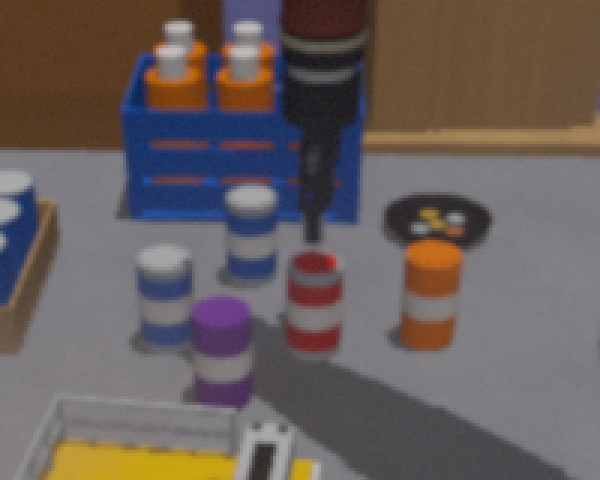

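The gripper is centred above the red can at (314,262). Next come the descent, the grasp and a 10 mm lift to test it.

```bash

python3 -m handwheel '[[1,0,0,-0.02,0,0,0],[1,0,0,-0.04,0,0,0],[1,0,0,-0.06,0,0,0],[1,0,0,-0.08,0,0,0],[1,0,0,-0.088,0,0,0]]'
python3 -m handwheel '[[0,0,0,0,0,0,0],[0,0,0,0,0,0,0],[0,0,0,0,0,0,0],[0,0,0,0,0,0,0],[0,0,0,0,0,0,0]]'
python3 -m handwheel '[[0,0,0,0.002,0,0,0],[0,0,0,0.004,0,0,0],[0,0,0,0.006,0,0,0],[0,0,0,0.008,0,0,0],[0,0,0,0.01,0,0,0]]'
```

```text
clock: 17.35
tcp_pos: [455.5, -238.9, 50.7]
tool_rot: [0.524, -0.474, 0.524, 0.475]
wrist_force: [-0.4, -0.5, -0.5]
width: 85.5
clock: 17.85
tcp_pos: [456.4, -239.7, 52.9]
tool_rot: [0.525, -0.475, 0.524, 0.474]
wrist_force: [-0.5, 3.0, 6.9]
width: 59.1
clock: 18.35
tcp_pos: [455.5, -239.2, 61.4]
tool_rot: [0.524, -0.474, 0.524, 0.474]
wrist_force: [0.6, -0.2, -3.0]
width: 59.1
```

```bash

python3 -m handwheel '[[0,0,0,0.015,0,0,0],[0,0,0,0.035,0,0,0],[0,0,0,0.06,0,0,0],[0,0,0,0.085,0,0,0],[0,0,0,0.11,0,0,0]]'
python3 -m handwheel '[[0,0,0,0.02,0,0,0],[0,0,0,0.035,0,0,0],[0,0.004,0.008,0.04,0,0,0],[0,0.012,0.024,0.04,0,0,0],[0,0.022,0.046,0.04,0,0,0]]'
python3 -m handwheel '[[0,0.012,0.025,0,0,0,0],[0,0.024,0.05,0,0,0,0],[0,0.037,0.076,0,0,0,0],[0,0.05,0.103,0,0,0,0],[0,0.063,0.13,0,0,0,0]]'
python3 -m handwheel '[[0,0.013,0.027,0,0,0,0],[0,0.026,0.054,0,0,0,0],[0,0.039,0.081,0,0,0,0],[0,0.05,0.104,0,0,0,0],[0,0.059,0.122,0,0,0,0]]'
python3 -m handwheel '[[0,0.005,0.01,0,0,0,0],[0,0.008,0.017,0,0,0,0],[0,0.01,0.02,0,0,0,0],[0,0.01,0.021,0,0,0,0],[0,0.01,0.021,0,0,0,0]]'
python3 - <<'E'
from h import *
for n in("side","top"):
    c=cam(n);cv2.imwrite(f"pics/{n}4.png",c["frame"][60:290,100:400,::-1].repeat(2,0).repeat(2,1))
E
```

```text
clock: 18.85
tcp_pos: [455.7, -239.3, 173.5]
tool_rot: [0.525, -0.475, 0.524, 0.474]
wrist_force: [-0.0, 0.8, -3.7]
width: 59.1
clock: 19.35
tcp_pos: [477.7, -192.7, 211.0]
tool_rot: [0.525, -0.474, 0.525, 0.474]
wrist_force: [0.7, 0.4, -4.3]
width: 58.9
clock: 19.85
tcp_pos: [540.7, -61.3, 210.6]
tool_rot: [0.524, -0.474, 0.525, 0.475]
wrist_force: [0.8, -0.8, -3.0]
width: 58.7
clock: 20.35
tcp_pos: [599.5, 61.1, 210.4]
tool_rot: [0.524, -0.474, 0.524, 0.475]
wrist_force: [-0.3, -0.9, -3.3]
width: 59.1
clock: 20.85
tcp_pos: [609.5, 79.2, 211.4]
tool_rot: [0.525, -0.474, 0.525, 0.474]
wrist_force: [0.2, -0.3, -4.3]
width: 58.6
```

View pics/side4.png

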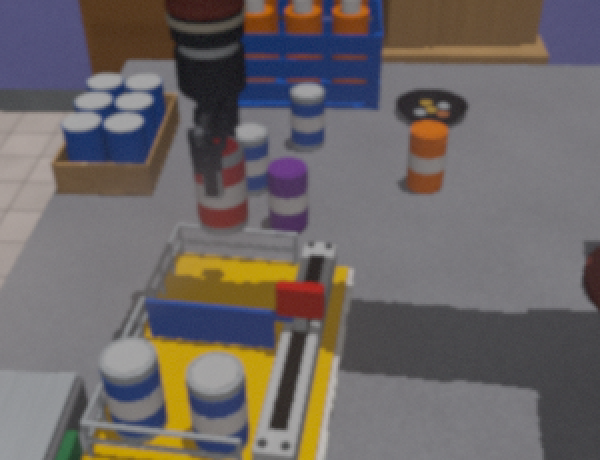

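The can is upright in the gripper above the open bay, between the guard and the panel. I'm lowering it, slowly over the last part.

```bash

python3 -m handwheel '[[0,0,0,-0.015,0,0,0],[0,0,0,-0.035,0,0,0],[0,0,0,-0.055,0,0,0],[0,0,0,-0.075,0,0,0],[0,0,0,-0.085,0,0,0]]'
python3 -m handwheel '[[0,0,0,-0.01,0,0,0],[0,0,0,-0.02,0,0,0],[0,0,0,-0.03,0,0,0],[0,0,0,-0.035,0,0,0],[0,0,0,-0.038,0,0,0]]'
python3 -m handwheel '[[0,0,0,-0.001,0,0,0],[0,0,0,-0.002,0,0,0],[0,0,0,-0.003,0,0,0],[0,0,0,-0.003,0,0,0],[0,0,0,-0.003,0,0,0]]'
```

```text
clock: 21.45
tcp_pos: [608.2, 79.6, 123.2]
tool_rot: [0.524, -0.473, 0.525, 0.475]
wrist_force: [-0.1, 0.3, -3.4]
width: 58.9
clock: 21.95
tcp_pos: [609.5, 79.8, 87.9]
tool_rot: [0.524, -0.474, 0.524, 0.474]
wrist_force: [0.3, -0.4, -3.9]
width: 59.4
clock: 22.45
tcp_pos: [609.8, 79.7, 85.5]
tool_rot: [0.525, -0.474, 0.524, 0.474]
wrist_force: [-0.0, 0.6, -3.7]
width: 59.4
```

```bash

python3 -m handwheel '[[0,0,0,-0.0005,0,0,0],[0,0,0,-0.001,0,0,0],[0,0,0,-0.0015,0,0,0],[0,0,0,-0.002,0,0,0],[0,0,0,-0.002,0,0,0]]'; python3 chk.py 9 | grep -q 'f_z -[2-9]' && python3 -m handwheel '[[0,0,0,-0.0005,0,0,0],[0,0,0,-0.001,0,0,0],[0,0,0,-0.0015,0,0,0],[0,0,0,-0.002,0,0,0],[0,0,0,-0.002,0,0,0]]'
```

```text
clock: 22.95
tcp_pos: [609.6, 79.7, 83.2]
tool_rot: [0.524, -0.474, 0.524, 0.474]
wrist_force: [1.0, -0.6, -3.9]
width: 59.2
clock: 23.45
tcp_pos: [610.1, 79.8, 82.9]
tool_rot: [0.525, -0.475, 0.524, 0.474]
wrist_force: [-3.9, 1.0, 8.6]
width: 59.0
```

Contact with the deck. I'll release, then go up.

```bash

python3 -m handwheel '[[0.3,0,0,0.001,0,0,0],[1,0,0,0.001,0,0,0],[1,0,0,0.001,0,0,0],[1,0,0,0.001,0,0,0],[1,0,0,0.001,0,0,0]]'
python3 -m handwheel '[[1,0,0,0.01,0,0,0],[1,0,0,0.03,0,0,0],[1,0,0,0.06,0,0,0],[1,0,0,0.09,0,0,0],[1,0,0,0.12,0,0,0]]'
python3 -m handwheel '[[1,-0.02,-0.04,0.02,0,0,0],[1,-0.04,-0.08,0.02,0,0,0],[1,-0.06,-0.12,0.02,0,0,0],[1,-0.08,-0.16,0.02,0,0,0],[1,-0.1,-0.2,0.02,0,0,0]]'
python3 -m handwheel '[[1,-0.02,-0.04,0,0,0,0],[1,-0.03,-0.06,0,0,0,0],[1,-0.03,-0.06,0,0,0,0],[1,-0.03,-0.06,0,0,0,0],[1,-0.03,-0.06,0,0,0,0]]'
python3 - <<'E'
from h import *
ims=[]
for n in("top","side"):
    c=cam(n);P=pts(c);hsv=cv2.cvtColor(c["frame"],cv2.COLOR_RGB2HSV);H,S,V=[hsv[...,i].astype(int) for i in range(3)]
    m=((H<6)|(H>174))&(S>130);k,l,st,ce=cv2.connectedComponentsWithStats(m.astype(np.uint8))
    for i in range(1,k):
        if st[i,4]>40 and 90<ce[i][1]<290 and 60<ce[i][0]<445:
            p=ray(c,*ce[i],135 if n=="top" else 124);d=p[:2]-[508.6,175.3];print(n,ce[i].round(1),st[i],np.median(P[l==i],0).round(),p.round(),"rack xy if lid:",(d@[.9948,-.1017]-85).round(),(d@[.1017,.9948]-5).round())
    if n=="top":
        for v0,nm in((165,"a"),): pass
        m=(S<50)&(V>150);k,l,st,ce=cv2.connectedComponentsWithStats(m.astype(np.uint8))
        for i in range(1,k):
            if 200<st[i,4]<420 and 100<ce[i][1]<290 and 60<ce[i][0]<445: print("white",ce[i].round(1))
    ims.append(c["frame"][80:300,90:410,::-1])
cv2.imwrite("pics/end.png",cv2.resize(np.hstack(ims),None,fx=1.25,fy=1.25))
E
```

```text
clock: 23.95
tcp_pos: [609.7, 79.7, 82.2]
tool_rot: [0.525, -0.474, 0.524, 0.474]
wrist_force: [0.7, -0.6, 0.1]
width: 85.2
clock: 24.45
tcp_pos: [609.6, 79.7, 204.4]
tool_rot: [0.525, -0.474, 0.524, 0.474]
wrist_force: [0.1, -0.1, 0.2]
width: 85.3
clock: 24.95
tcp_pos: [508.8, -121.6, 223.3]
tool_rot: [0.525, -0.475, 0.524, 0.474]
wrist_force: [1.6, -1.0, -0.2]
width: 85.2
clock: 25.45
tcp_pos: [480.0, -179.5, 222.7]
tool_rot: [0.524, -0.475, 0.524, 0.474]
wrist_force: [0.5, 0.2, 0.3]
width: 85.6
top [388.  242.7] [  226    87   286   297 19778] [366. -91. 696.] [ 372. -283.  135.] rack xy if lid: -174.0 -475.0
top [245.6 146.7] [238 139  17  17 219] [609.  80. 135.] [609.  80. 135.] rack xy if lid: 25.0 -89.0
top [208.1 184.7] [204 174   9  22 148] [507. 172. 139.] [507. 173. 135.] rack xy if lid: -86.0 -8.0
white [165.4 116.9]
white [155.4 151.9]
white [367.3 150.2]
white [206.9 205.3]
side [212.2 178.5] [204 174  17  10 136] [608.  83. 136.] [611.  66. 124.] rack xy if lid: 28.0 -103.0
side [213.7 192.5] [203 187  22  10 126] [602. 107. 110.] [600. 122. 124.] rack xy if lid: 11.0 -48.0
side [250.2 209.5] [238 200  24  19 372] [506. 182. 124.] [508. 181. 124.] rack xy if lid: -86.0 1.0
side [215.5 208.5] [205 204  20   8  96] [600. 107.  58.] [588. 181. 124.] rack xy if lid: -6.0 9.0
```

View pics/end.png

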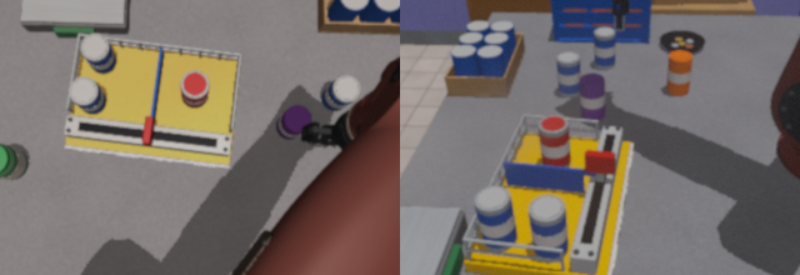

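The can stands in the bay at rack (25,-89) with its lid at 135. The camera puts the grip's travel at about 110 mm, against 115 mm felt at the stop, so I'll measure that more carefully with sub-pixel centroids of the grip's top face.

```bash
python3 - <<'E'
from h import *
u=np.array([.1017,.9948])
for n in("top","side"):
  for tag in (0,1):
    c=dict(np.load(n+"0.npz")) if tag==0 else cam(n)
    P=pts(c);x0=(497,62) if tag==0 else (508.6,175)
    big=cv2.resize(c["frame"],None,fx=8,fy=8,interpolation=cv2.INTER_CUBIC);
    hsv=cv2.cvtColor(big,cv2.COLOR_RGB2HSV);m=((hsv[...,0]<8)|(hsv[...,0]>172))&(hsv[...,1]>120)
    d=cv2.resize(c["depth"],None,fx=8,fy=8,interpolation=cv2.INTER_NEAREST)
    k,l,st,ce=cv2.connectedComponentsWithStats(m.astype(np.uint8))
    for i in range(1,k):
        if not 64*60<st[i,4]<64*500: continue
        vv,uu=np.nonzero(l==i); uu=(uu+.5)/8-.5; vv=(vv+.5)/8-.5
        R=np.array([ray(c,a,b,140) for a,b in zip(uu[::7],vv[::7])])[:,:2]-[497,62]
        a=R@u; q=R@[u[1],-u[0]]
        if abs(q.mean())>60 or a.min()<-40 or a.max()>170: continue
        mid=np.abs(q-q.mean())<15
        print(n,tag,"along z140: edges",np.percentile(a[mid],[1,99]).round(1),"across",np.percentile(q,[1,99]).round(1))
E
```

```text
top 0 along z140: edges [-9.3  9.5] across [-28.   27.3]
top 1 along z140: edges [100.1 121.7] across [-28.5  26.3]
side 0 along z140: edges [-3.9 60.2] across [-28.7  25.7]
side 1 along z140: edges [105.1 165.6] across [-30.2  23.5]
```

The top-view edge gives about 112 mm of travel. The gripper's stop converts to 114 mm in the same frame, so they agree within the ~2 mm calibration and the 6 mm tolerance. The grip hasn't moved since release (side pixels 250.2, 209.7, then 209.5). I'm handing in.

```bash
python3 -c "
from plant import manip
print(manip.get_state()['wrist_force'],manip.close_job())"
```

```text
the job is handed in; nothing more can be done
[ 0.45286965 -0.68310663 -0.20889518] None
```

The bay is widened and the red can stands upright in it. I handed the job in shortly after 25 s of the 58 s allowed; no verdict is reported.

- **Divider:** I pinched it by the red grip and slid it until the bump was felt after 28.7 mm, at about 11 N. I backed off about 1 mm, raised it 17 mm, carried it 36 mm past that point and let it down. It then slid to the end stop, felt at 115.3 mm with about 13 N.
- **Can:** I set it down until the deck was felt, at about 9 N, and released it there. The last look puts it at rack x 25, y −89 mm, upright, with its lid at 135 mm.
- **Other goods:** The lids still in view of the two shelf cans and one table can were within about 1 px (2.5 mm) of where they started. The arm hid the other blue can from above, and it and the jar were only seen standing in the last picture. The gripper was clear of everything, with about 0 N at the wrist.

**One check disagreed slightly:** the top camera puts the divider's travel at about 112 mm, against 114 mm from the gripper in the same frame. The coarser side view gave 105–109 mm. I put this down to calibration, pixel size and, for the side view, perspective, because the grip had not moved in the image since I released it. I therefore handed in without pushing the divider again.

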